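Slide a cured sample panel into the stops of a measuring stand

ROBOT

A 7-joint arm with a two-finger parallel gripper is mounted at the origin on the work surface. World frame = base frame: x ahead of the robot, y to its left, z up, the work surface at z = 0. Lengths are in m, angles in rad, forces in N, time in s.
With the tool pointing down it reaches from about 0.425 to 0.925 m from the base axis. Payload 6.8 kg.
Tool frame: the origin (TCP) lies midway between the tips of the shut fingers; the grasp point (between the pads) lies 19 mm behind it; x points along the fingers, y is the direction in which the jaws open and shut, and the axes are right-handed (so a half turn about x gives the same grasp; the last joint's range is limited). The gripper opens to 85 mm and grips with 20 to 120 N. Pads are 22 mm wide; open, the fingers measure 114 mm over their backs; the gripper's body (76 mm by 85 mm) begins 54 mm behind the grasp point. The pads swing forward as they close: fully open they stand 13 mm farther back than shut.
Start: joints at [1.069, 0.477, 0.022, 1.555, -0.011, 1.109, -0.083], TCP at [0.259, -0.623, 0.231] pointing down, gripper open.
Joint ranges: [-2.96, 2.96], [-0.34, 2.1], [-1.41, 1.46], [0.24, 2.44], [-1.37, 4.51], [0.17, 1.92], [-2.96, 2.96]. Speed limits (rad/s): [2.39, 2.39, 3.14, 3.14, 3.14, 3.14, 3.14].

INTERFACE

Orientations are given as a rotation vector (axis times angle).
In Python, from bench import r gives the robot as it stands.
- The arm moves only by the tool carry_out, never from a script. Its argument "targets" is one flat list of numbers, 7 for each row, row after row: the finger opening in m, from 0 to 0.0854, then the shift along the tool's x, y, z in m, then the turn, a rotation vector about the tool's x, y, z in units of 5 degrees (1.0 is 5 degrees). A call has 1 to 12 rows; each row is the pose to reach, as a shift and turn from the pose measured when the call began, along the tool's axes at that moment; what a row does not reach only later rows make up. A row lasts 1/8 s, in which the tool goes at most 62.5 mm and 10.7 degrees, less where a joint would pass 70% of its speed; a pose out of reach is approached as far as the arm can. A call with a gripper value outside its range is refused whole. The fingers move at their own pace and stop on an object; "squeeze" is the grip in N (left out, the last holds). Time passes only in rows, so rows that repeat a pose let the fingers close. It gives the time, the measured TCP pose, the force and the opening at its end, in the units of the state.
- r.get_obs(): the state, without advancing time (a new reading comes with each control period).
- r.grab_frame(name): name is "scene" or "top" or "wrist"; returns the picture (480x640x3 uint8, blue, green, red); there is no depth.
- r.camera_info(name): a dict with "fx", "fy", "cx", "cy" (pixels), "D" ([k1, k2, p1, p2, k3] as OpenCV has them; the pictures are not rectified), "xyz" and "orientation" of the camera in the world. Camera axes: x right, y up, looking along -z (the intrinsics and any distortion apply to the point x, -y, -z); pixel columns grow to the right and rows downward; lengths in m; the calibration is good to about 2 mm. A picture is of the moment at which its call begins: read the wrist's pose just before it. camera_info takes no time and is no camera call; for the wrist camera it gives the pose at the moment of the call.
- r.hand_in(): hands the job in, once; it reports no verdict.
The state is a dict: "clock": time; "joints": joint angles; "qvel": joint speeds; "tau": joint torques, N m; "tcp_pos": TCP position; "orientation": TCP orientation; "contact_force": force on the tool from outside, world axes, zero at the start; "moment": the same for the moment, N m; "grip_width": finger opening in m.
Only numpy, scipy, OpenCV 4.12 (cv2) and the standard library are available. Lean on these libraries where they do the work, as an engineer would, in place of code of your own. Each camera call takes 0.05 s, during which the arm holds its last target. There are 200 camera calls.

TASK

The dark brown sample panel on the loading shelf is cured and has to be measured. Clear its way: put the amber jar that stands in front of it into the grey tray beside the red jar, and its flattening weight into the black tray, both set down gently and upright; then push the panel along the shelf and over the edge so that it slides down the white slope and comes to rest hard in the corner of the steel stops, its long side flat against the long stop. Leave the tan panel curing under its weight, do not touch the measuring head or its column, and do not disturb the spare weight or the red jar.

Things in the scene. Friction and masses are not known exactly. Their poses are not given: they have to be found in the camera images.
- stand: Measuring stand, fixed. Level grey loading shelf 330 mm wide (x), 270 mm deep (y 0 to 270), top 160 mm above the table; a white slope falls away from its front edge (y = 0) towards -y. Origin on the table straight below the middle of that edge; x along the edge, y level from the edge to the back of the shelf, z up. Friction on the shelf about 0.6; its last 30 mm before the edge (white strip) are slick, about 0.11.
- slide: The white slope of the stand, fixed: a slick plate (friction about 0.11) 330 mm wide and 275 mm long that begins level with the shelf at its front edge and falls at 30 degrees towards the stand's -y. Origin on its surface at the middle of that edge, 160 mm above the table; x along the edge, y straight up the slope, z square out of it.
- stops: Two slick steel stops on the slope, 12 mm thick, 20 mm high, making a square inside corner open uphill (6 mm gap in it). Origin: inside corner on the slope's surface, at 0, -221, 32 mm in the stand's frame. x uphill along the long stop (230 mm), 40 deg off the line of fall, to the stand's +x side; y along the short stop (190 mm). A panel fully home has its middle at 70, 50, 6 mm here.
- dark_panel_mid (a point): The dark brown sample panel, a rigid rectangle 140 x 100 x 12 mm, about 0.22 kg, lying loose on the shelf in one of two places, its long side within 20 degrees of square to the edge between shelf and slope. This point is its middle, half-way up; x along its 140 mm side, y along its 100 mm side, z square to its face. It looks the same turned half round.
- tan_panel_mid (a point): The tan sample panel, same size, in the other place on the shelf, still curing: leave it. Point and axes as for the dark panel.
- dark_weight_knob (a point): Flattening weight: steel disc 64 mm across, 20 mm thick, with an upright black knob 26 mm across that spans 26 to 60 mm above the underside, on a 16 mm neck; about 0.6 kg. This point is the knob's middle, 43 mm above the underside. It stands on the dark panel.
- tan_weight_knob (a point): Flattening weight: steel disc 64 mm across, 20 mm thick, with an upright black knob 26 mm across that spans 26 to 60 mm above the underside, on a 16 mm neck; about 0.6 kg. This point is the knob's middle, 43 mm above the underside. It stands on the tan panel and stays there.
- weight_tray: Black weight tray, fixed on the table to the left or right of the stand: 220 (x) by 160 (y) mm outside, rim 5 mm thick and 20 mm high, floor 4 mm thick. Origin under the middle of its underside, z up.
- spare_weight_knob (a point): Flattening weight: steel disc 64 mm across, 20 mm thick, with an upright black knob 26 mm across that spans 26 to 60 mm above the underside, on a 16 mm neck; about 0.6 kg. This point is the knob's middle, 43 mm above the underside. It is a spare one, standing in the -x half of the black tray; leave it there.
- head: Measuring head, fixed to the stand beside the low end of the slope: a 22 mm column on a 90 x 75 mm foot centred at 190, -250 mm in the stand's frame, carrying a cream box that looks down at the slope; the highest point is about 290 mm above the table and the box reaches to about 100, -200 mm in the stand's frame. Origin and axes are the stand's.
- amber_jar_mid (a point): Closed amber jar with a white cap, 52 mm across, 85 mm high, 0.25 kg, standing on the shelf between the dark panel and the edge, in the panel's way. This point is its middle, half-way up; z up.
- jar_tray: Grey jar tray, fixed on the table on the other side of the stand from the black tray: 200 (x) by 150 (y) mm outside, rim 5 mm thick and 20 mm high, floor 4 mm thick. Origin under the middle of its underside, z up.
- pigment_jar: Closed red jar, 64 mm across, 95 mm high, standing loose in the -x half of the grey jar tray; leave it there. Origin at its underside.
Things that resemble listed ones, but are neither listed nor needed, are in the scene too. Leave any pink, turquoise or yellow look-alike of the part that bears dark_weight_knob alone.

How it is judged:
By the outcome, as a careful person would: the job done as asked, in the order asked, and still so for the second after the job is handed in, with the robot touching nothing.
It also fails if it takes over 69 s, if anything falls off the work surface, if the arm or the gripper's body presses on something with over 40 N, if the wrist force passes 120 N, or if a joint passes its speed limit or range.

## Working session

There is one attempt and no reset: what is moved stays moved. The work goes in short steps, Python scripts to look and compute and a tool call to move; the robot and the scene stay as the last step left them, time stands still between calls to the robot, and variables do not carry over. Pictures are saved under pics/ and viewed, about 8 in all and at most 12, crops included, and the job is handed in when it is done.

Besides the shell and the picture viewer there is one more tool, called as name(argument=value, ...), one argument or row to a line, values as JSON. carry_out: Moves the arm, as the interface text tells. Its arguments: {"type":"object","properties":{"targets":{"type":"array","items":{"type":"number"}},"squeeze":{"type":"number"}},"required":["targets"]}

```bash
ls; mkdir -p pics; python3 - <<'E'
from bench import r
import cv2,numpy as np
o=r.get_obs(); print(o)
for n in("scene","top"):
    i=r.camera_info(n);print(n,i)
    cv2.imwrite(f"pics/{n}0.png",r.grab_frame(n))
E
```

```text
pics
{'clock': 0.0, 'joints': array([ 1.06892315,  0.47781597,  0.02235717,  1.55641864, -0.01149381,
        1.10927703, -0.08307634]), 'qvel': array([ 0.00171641,  0.00093491,  0.00090254,  0.00045688, -0.00126248,
        0.00135896,  0.00074501]), 'tau': array([-7.58871756e-04, -5.96462774e+01,  1.60784885e+00, -2.81205118e+01,
        1.24314669e-02,  9.21632949e-03,  5.04914578e-05]), 'tcp_pos': array([ 0.25873953, -0.62282601,  0.23032926]), 'orientation': array([ 2.0055104 ,  0.40193599, -2.00651856]), 'contact_force': array([0.02226493, 0.30099249, 0.55705706]), 'moment': array([ 0.00226774,  0.0698809 , -0.02267166]), 'grip_width': 0.0855474851229327}
scene {'fx': 525.5343600419263, 'fy': 525.5343600419263, 'cx': 324.0327251428875, 'cy': 240.6995710520842, 'D': array([-0.15760887,  0.        ,  0.        ,  0.        ,  0.        ]), 'xyz': array([ 1.31606213, -0.0997065 ,  0.95389012]), 'orientation': array([0.69506039, 0.62275798, 1.39265396])}
top {'fx': 460.34850249516757, 'fy': 460.34850249516757, 'cx': 326.501426359707, 'cy': 242.53733792834169, 'D': array([-0.11410316,  0.        ,  0.        ,  0.        ,  0.        ]), 'xyz': array([0.34427825, 0.01254206, 1.12619246]), 'orientation': array([ 0.06762751, -0.07622951, -1.58635768])}
```

View pics/scene0.png

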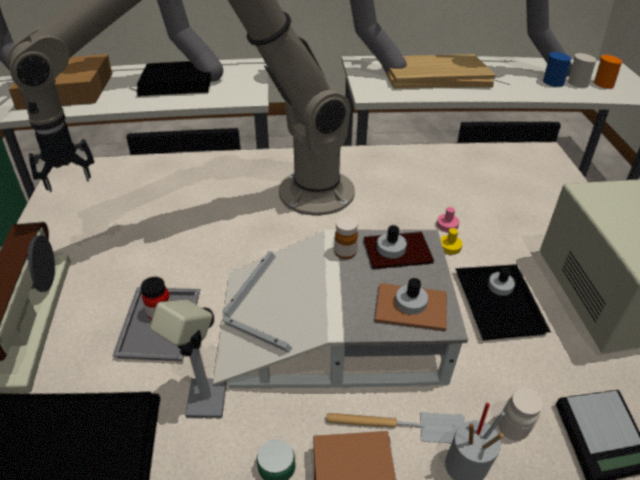

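View pics/top0.png

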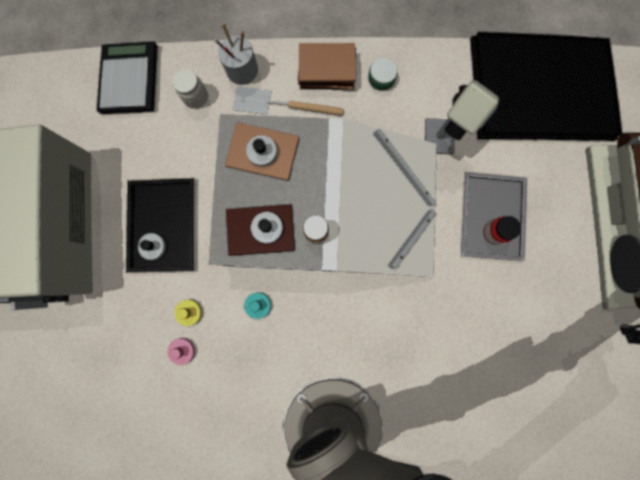

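Top view: the dark panel is at (260,230) with its weight at (267,227), and the amber jar is in front at (316,229). The tan panel is at (262,150). The black tray is at (160,225) with the spare weight at (150,245), and the grey tray is at (494,215) with the red jar. Turquoise (257,305), yellow (188,313) and pink (180,350) are decoys. The weight I want is the grey one standing on the dark panel. I'll enlarge that area to confirm it.

```bash
cat > h.py <<'E'
import numpy as np,cv2
from bench import r
from scipy.spatial.transform import Rotation as R
def ray(n,uv,info=None):
    i=info or r.camera_info(n); K=np.array([[i['fx'],0,i['cx']],[0,i['fy'],i['cy']],[0,0,1]])
    p=cv2.undistortPoints(np.array(uv,float).reshape(-1,1,2),K,i['D'])[:,0]
    d=np.c_[p[:,0],-p[:,1],-np.ones(len(p))]
    return np.array(i['xyz']),R.from_rotvec(i['orientation']).apply(d)
def plane(n,uv,z,info=None):
    o,d=ray(n,uv,info); return o+d*((z-o[2])/d[:,2])[:,None]
def tri(uv1,uv2,n1='top',n2='scene'):
    o1,d1=ray(n1,[uv1]);o2,d2=ray(n2,[uv2]);d1=d1[0];d2=d2[0]
    s=np.linalg.lstsq(np.c_[d1,-d2],o2-o1,rcond=None)[0]
    a,b=o1+s[0]*d1,o2+s[1]*d2
    return (a+b)/2,np.linalg.norm(a-b)
E
python3 - <<'E'
import cv2,numpy as np
a=cv2.imread('pics/top0.png');h=cv2.cvtColor(a,cv2.COLOR_BGR2HSV)
cv2.imwrite('pics/c1.png',cv2.resize(a[105:280,205:445],None,fx=3.3,fy=3.3,interpolation=cv2.INTER_CUBIC))
s=cv2.imread('pics/scene0.png')
cv2.imwrite('pics/c2.png',cv2.resize(s[200:400,105:365+195],None,fx=1.75,fy=1.75,interpolation=cv2.INTER_CUBIC))
for n,p in dict(dark=(235,240),tan=(240,140),shelf=(300,200),strip=(333,180),slope=(370,230),cap=(316,228),tray=(165,200),gtray=(490,195),table=(350,320),disc=(256,228)).items(): print(n,a[p[1],p[0]],h[p[1],p[0]])
E
```

```text
dark [32 38 66] [  5 131  66]
tan [ 83 108 145] [ 12 109 145]
shelf [125 129 131] [ 20  12 131]
strip [197 198 196] [ 75   3 198]
slope [165 174 176] [ 25  16 176]
cap [197 199 197] [ 60   3 199]
tray [24 24 24] [ 0  0 24]
gtray [107 105 106] [135   5 107]
table [173 185 191] [ 20  24 191]
disc [178 178 174] [ 90   6 178]
```

View pics/c1.png

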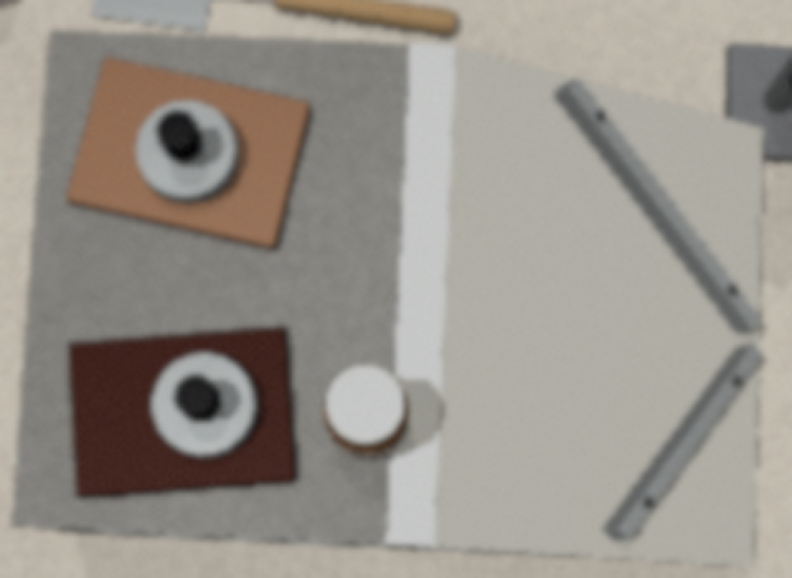

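The crop shows a plain grey disc with a black knob on the dark panel (crop 203,404 → full 266.5,227.4). That is the weight to move. Next I'll measure everything.

```bash
cat > m.py <<'E'
from h import *
a=cv2.imread('pics/top0.png').astype(int);s=cv2.imread('pics/scene0.png').astype(int)
def big(m,win=None):
    if win: x0,y0,x1,y1=win; k=np.zeros(m.shape,bool);k[y0:y1,x0:x1]=1;m=m&k
    c=cv2.findContours(m.astype(np.uint8),cv2.RETR_EXTERNAL,cv2.CHAIN_APPROX_NONE)[0]
    return max(c,key=cv2.contourArea)
def cen(c): M=cv2.moments(c);return M['m10']/M['m00'],M['m01']/M['m00']
np.set_printoptions(precision=4,suppress=True)
c=lambda u,v:(u/3.3+205-.35,v/3.3+105-.35)
sh=plane('top',[c(50,32),c(14,525),c(435,545),c(456,46)],.16);print('shelf',sh[:,:2].tolist())
print('sides',[round(np.linalg.norm(sh[i]-sh[i-1]),4) for i in range(4)])
e=sh[3]-sh[2]; yaw=np.arctan2(e[1],e[0]);
f=sh[0]-sh[3];f2=sh[1]-sh[2]
print('yaw edge',np.degrees(yaw),'sides',[np.degrees(np.arctan2(-q[0],q[1])) for q in(f,f2)],'origin',(sh[2]+sh[3])/2)
R_=a[...,2];B_=a[...,0];S=a.sum(2)
dark=big((R_-B_>18)&(R_<110),(215,190,300,262));tan=big((R_-B_>40)&(R_>=110),(222,120,302,182))
for n,q in(('dark',dark),('tan',tan)):
    w=plane('top',q[:,0,:],.172)[:,:2]
    (cx,cy),(W,H),an=cv2.minAreaRect((w*1000).astype(np.float32))
    print(n,(cx,cy),(W,H),an,(cv2.boxPoints(((cx,cy),(W,H),an))).tolist())
# discs & knobs
for n,wt,ws in(('darkw',(250,208,288,248),(375,222,412,260)),('tanw',(245,130,280,168),(395,275,432,315)),('spare',(135,230,168,262),(485,262,520,297))):
    k=[cen(big(im.sum(2)<100 if n!='spare' else im.sum(2)<140,w)) for im,w in((a,wt),(s,ws))]
    print(n,k,plane('top',[k[0]],.215 if n!='spare' else .047))
    print('  tri',tri(*k))
cap=cen(big((a.min(2)>165)&(a.max(2)-a.min(2)<12),(300,212,329,243)));print('cap',cap,plane('top',[cap],.245))
red=cen(big((R_-B_>70),(480,205,525,250)));print('red',red,plane('top',[red],.05))
bt=big(S<110,(110,165,205,280));w=plane('top',bt[:,0,:],.02);print('black',cv2.minAreaRect((w[:,:2]*1000).astype(np.float32)))
gt=big((S<400),(452,165,532,265));w=plane('top',gt[:,0,:],.02);print('grey',cv2.minAreaRect((w[:,:2]*1000).astype(np.float32)))
E
python3 m.py
```

```text
shelf [[0.719189016656625, 0.23590556271594115], [0.39190202162845017, 0.25571011729037085], [0.37500386243330097, -0.013420771263021113], [0.7035403944219806, -0.03370838844271107]]
sides [np.float64(0.2701), np.float64(0.3279), np.float64(0.2697), np.float64(0.3292)]
yaw edge -3.533612247352111 sides [np.float64(-3.321768889939323), np.float64(-3.5927644761669217)] origin [ 0.5393 -0.0236  0.16  ]
dark (461.5595397949219, 146.4083251953125) (97.13135528564453, 137.44078063964844) 3.359733819961548 [[409.04998779296875, 212.1644287109375], [417.10467529296875, 74.9598617553711], [514.069091796875, 80.6522216796875], [506.014404296875, 217.85678100585938]]
tan (631.5475463867188, 142.12017822265625) (137.5281219482422, 98.13558959960938) 75.90430450439453 [[567.210205078125, 87.37665557861328], [662.3909912109375, 63.47650909423828], [695.8848876953125, 196.86370849609375], [600.7041015625, 220.76385498046875]]
darkw [(267.98198198198196, 227.0810810810811), (398.9925187032419, 249.97090606816292)] [[0.4606 0.1231 0.215 ]]
  tri (array([0.4679, 0.1384, 0.1727]), np.float64(0.020418035333695836))
tanw [(259.4734607218683, 146.39702760084924), (413.22466039707416, 287.56112852664575)] [[0.627  0.1403 0.215 ]]
  tri (array([0.6265, 0.1409, 0.2172]), np.float64(0.0017982677434950527))
spare [(151.0, 245.5), (502.04884914720975, 281.17701606226194)] [[0.443  0.4252 0.047 ]]
  tri (array([0.4451, 0.4346, 0.0263]), np.float64(0.0028115419669741473))
cap (315.69166666666666, 226.10541666666666) [[0.4571 0.0273 0.245 ]]
red (494.9111111111111, 231.50370370370368) [[ 0.4627 -0.3979  0.05  ]]
black ((497.0420837402344, 415.2537841796875), (222.08694458007812, 163.58602905273438), 0.647789478302002)
grey ((504.6454772949219, -409.2680358886719), (163.4862060546875, 212.2096710205078), 84.75474548339844)
```

View pics/c2.png

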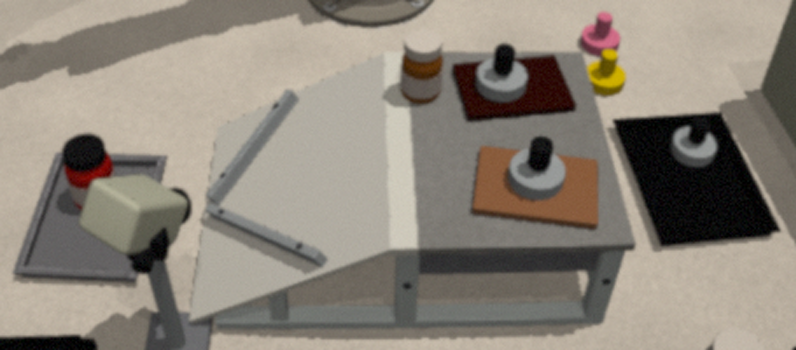

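```bash
python3 - <<'E'
from h import *
np.set_printoptions(precision=4,suppress=True)
c=lambda u,v:(u/3.3+205-.35,v/3.3+105-.35); s=lambda u,v:(u/1.75+105-.2,v/1.75+200-.2)
print('knob',tri(c(198,397),s(504,58)),plane('top',[c(196,394)],.232),'disc',plane('top',[c(203,404)],.192))
print('jarcap',plane('top',[c(366,404)],.245),plane('scene',[s(422,44)],.245))
print('redcap',plane('top',[(506,228)],.095))
g=plane('top',[(463.5,173),(527,176),(523.5,260),(461,257)],.02);print('grey',g[:,:2],g.mean(0),[np.linalg.norm(g[i]-g[i-1]) for i in range(4)])
b=plane('top',[(127,180.5),(195,179),(195.5,271),(127,271)],.02);print('black',b.mean(0),[np.linalg.norm(b[i]-b[i-1]) for i in range(4)])
print('spare disc',plane('top',[(151,246)],.024))
print('corner slope',plane('top',[c(758,338)],.042),'ends',plane('top',[c(570,90),c(620,530)],.12))
o=r.get_obs();print(R.from_rotvec(o['orientation']).as_matrix(),o['clock'])
E
```

```text
knob (array([0.4644, 0.1299, 0.2205]), np.float64(0.0016066507824939742)) [[0.4646 0.1288 0.232 ]] disc [[0.4637 0.1297 0.192 ]]
jarcap [[0.4553 0.0276 0.245 ]] [[0.4597 0.0278 0.245 ]]
redcap [[ 0.4655 -0.4076  0.095 ]]
grey [[ 0.6133 -0.3375]
 [ 0.6053 -0.5014]
 [ 0.3944 -0.4789]
 [ 0.4048 -0.3211]] [ 0.5044 -0.4097  0.02  ] [np.float64(0.20915657084464623), np.float64(0.16415912564964524), np.float64(0.21211147245962972), np.float64(0.1581873908358242)]
black [0.4959 0.4122 0.02  ] [np.float64(0.2260353179296939), np.float64(0.17407818207903333), np.float64(0.22689511232721887), np.float64(0.1718181832468578)]
spare disc [[0.4438 0.434  0.024 ]]
corner slope [[ 0.5248 -0.2547  0.042 ]] ends [[ 0.686  -0.1132  0.12  ]
 [ 0.384  -0.1376  0.12  ]]
[[-0.0007  0.3837 -0.9234]
 [ 0.0015 -0.9234 -0.3837]
 [-1.     -0.0016  0.0001]] 0.1
```

Measured, in world coordinates: jar (0.457, 0.028), dark knob (0.464, 0.130), grey tray centre (0.504, -0.410), black tray centre (0.496, 0.413). Stand origin is (0.539, -0.024) with yaw -3.5°. The dark panel is about 7° counter-clockwise with its middle at stand (-88, 165) mm. First I move above the jar.

carry_out(
  targets=[0.075,-0.035,-0.05,-0.075,0,0,0,0.075,-0.07,-0.1,-0.15,0,0,0,0.075,-0.07,-0.14,-0.22,0,0,0,0.075,-0.07,-0.18,-0.28,0,0,0,0.075,-0.07,-0.235,-0.305,0,0,0,0.075,-0.07,-0.29,-0.33,0,0,0,0.075,-0.07,-0.35,-0.355,0,0,0,0.075,-0.07,-0.41,-0.38,0,0,0,0.075,-0.07,-0.465,-0.407,0,0,0,0.075,-0.07,-0.525,-0.433,0,0,0,0.075,-0.07,-0.525,-0.433,0,0,0,0.075,-0.07,-0.525,-0.433,0,0,0],
)

```text
clock: 1.6
tcp_pos: [0.4566, 0.0321, 0.3013]
orientation: [2.003, 0.408, -2.003]
contact_force: [-0.4, -0.7, -0.5]
grip_width: 0.0752
```

carry_out(
  targets=[0.075,0.03,0.004,0.0015,0,0,0,0.075,0.06,0.004,0.0015,0,0,0,0.075,0.085,0.004,0.0015,0,0,0,0.075,0.1,0.004,0.0015,0,0,0,0.075,0.108,0.004,0.0015,0,0,0,0.075,0.108,0.004,0.0015,0,0,0,0.04,0.108,0.004,0.0015,0,0,0,0.04,0.108,0.004,0.0015,0,0,0,0.04,0.108,0.004,0.0015,0,0,0,0.04,0.108,0.004,0.0015,0,0,0],
  squeeze=30,
)

```text
clock: 2.85
tcp_pos: [0.4574, 0.0284, 0.1943]
orientation: [2.004, 0.408, -2.001]
contact_force: [-1.8, 0.5, 6.3]
grip_width: 0.0502
```

carry_out(
  targets=[0.04,-0.02,0,0,0,0,0,0.04,-0.06,0,0,0,0,0,0.04,-0.1,0,0,0,0,0,0.04,-0.115,0.05,0.02,0,0,0,0.04,-0.115,0.1,0.04,0,0,0,0.04,-0.115,0.15,0.06,0,0,0,0.04,-0.115,0.205,0.08,0,0,0,0.04,-0.115,0.26,0.1,0,0,0,0.04,-0.115,0.31,0.12,0,0,0,0.04,-0.115,0.36,0.135,0,0,0,0.04,-0.115,0.4,0.11,0,0,0,0.04,-0.115,0.44,0.081,0,0,0],
)

```text
clock: 4.35
tcp_pos: [0.5537, -0.4106, 0.308]
orientation: [2.005, 0.406, -2.003]
contact_force: [0.8, -0.1, -2.4]
grip_width: 0.0503
```

```bash
python3 - <<'E'
from h import *
o=r.get_obs();print(o['tcp_pos'],o['contact_force'],o['grip_width'],R.from_rotvec(o['orientation']).as_matrix().round(4))
a=r.grab_frame('scene');t=r.grab_frame('top')
cv2.imwrite('pics/p1.png',np.hstack([a[150:400,50:450],t[120:370,350:640].copy()]))
E
```

```text
[ 0.55374087 -0.41057238  0.30796304] [ 0.83766704 -0.05007017 -2.44937458] 0.0502803414608329 [[ 1.000e-04  3.870e-01 -9.221e-01]
 [ 2.300e-03 -9.221e-01 -3.870e-01]
 [-1.000e+00 -2.100e-03 -1.000e-03]]
```

View pics/p1.png

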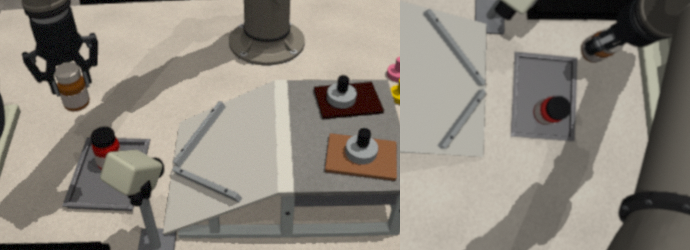

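carry_out(
  targets=[0.04,0.04,0,0,0,0,0,0.04,0.09,0,0,0,0,0,0.04,0.14,0,0,0,0,0,0.04,0.19,0,0,0,0,0,0.04,0.225,0,0,0,0,0,0.04,0.245,0,0,0,0,0,0.04,0.255,0,0,0,0,0,0.04,0.26,0,0,0,0,0,0.04,0.264,0,0,0,0,0,0.04,0.264,0,0,0,0,0],
)

```text
clock: 5.7
tcp_pos: [0.5571, -0.4094, 0.0424]
orientation: [2.005, 0.409, -2.001]
contact_force: [0.5, 0.4, -2.0]
grip_width: 0.0509
```

carry_out(
  targets=[0.04,0.0015,0,0,0,0,0,0.04,0.003,0,0,0,0,0,0.04,0.004,0,0,0,0,0,0.04,0.004,0,0,0,0,0],
)

```text
clock: 6.2
tcp_pos: [0.5572, -0.4093, 0.0385]
orientation: [2.005, 0.409, -2.001]
contact_force: [-0.1, 0.7, -0.9]
grip_width: 0.0507
```

carry_out(
  targets=[0.04,0.001,0,0,0,0,0,0.04,0.0015,0,0,0,0,0,0.04,0.0015,0,0,0,0,0],
)

```text
clock: 6.58
tcp_pos: [0.5573, -0.4093, 0.0385]
orientation: [2.005, 0.408, -2.001]
contact_force: [-3.5, 1.7, 8.2]
grip_width: 0.0503
```

carry_out(
  targets=[0.06,-0.0005,0,0,0,0,0,0.075,-0.0005,0,0,0,0,0,0.075,-0.0005,0,0,0,0,0,0.075,-0.02,0,0,0,0,0,0.075,-0.06,0,0,0,0,0,0.075,-0.12,0,0,0,0,0,0.075,-0.18,0,0,0,0,0,0.075,-0.24,0,0,0,0,0,0.075,-0.27,0,0,0,0,0,0.075,-0.27,0,0,0,0,0],
)

```text
clock: 7.82
tcp_pos: [0.5581, -0.4108, 0.3136]
orientation: [2.008, 0.402, -1.993]
contact_force: [-0.9, -0.2, -1.7]
grip_width: 0.075
```

carry_out(
  targets=[0.06,0,-0.045,0.03,0,0,0,0.06,0,-0.089,0.058,0,0,0,0.06,0,-0.14,0.038,-1.5,0,0,0.06,0,-0.19,0.017,-3,0,0,0.06,0,-0.24,-0.003,-4.5,0,0,0.06,0,-0.29,-0.023,-6,0,0,0.06,0,-0.34,-0.043,-7.5,0,0,0.06,0,-0.39,-0.062,-9,0,0,0.06,0,-0.44,-0.082,-10.5,0,0,0.06,0,-0.49,-0.102,-12.5,0,0,0.06,0,-0.535,-0.121,-12.5,0,0,0.06,0,-0.535,-0.121,-12.5,0,0],
)

```text
clock: 9.32
tcp_pos: [0.46, 0.1331, 0.3119]
orientation: [1.266, 1.169, -1.257]
contact_force: [0.2, -0.4, -0.3]
grip_width: 0.06
```

```bash
python3 - <<'E'
from h import *
o=r.get_obs();print(o['clock'],o['tcp_pos'],R.from_rotvec(o['orientation']).as_matrix().round(4))
i=r.camera_info('wrist');print(i)
a=r.grab_frame('wrist');s=r.grab_frame('scene')
cv2.imwrite('pics/w1.png',np.hstack([cv2.resize(a,(533,400)),cv2.resize(s[180:380,80:210],(260,400))]))
E
```

```text
9.325 [0.45998993 0.1331336  0.311865  ] [[ 7.200e-03  9.973e-01 -7.280e-02]
 [-0.000e+00 -7.280e-02 -9.974e-01]
 [-1.000e+00  7.200e-03 -5.000e-04]]
{'fx': 374.0843677407871, 'fy': 374.0843677407871, 'cx': 318.4507949822996, 'cy': 246.31749346372555, 'D': array([0.01693815, 0.        , 0.        , 0.        , 0.        ]), 'xyz': array([0.46536254, 0.21350939, 0.45367803]), 'orientation': array([-0.31644393,  0.0046269 , -0.07350493])}
```

View pics/w1.png

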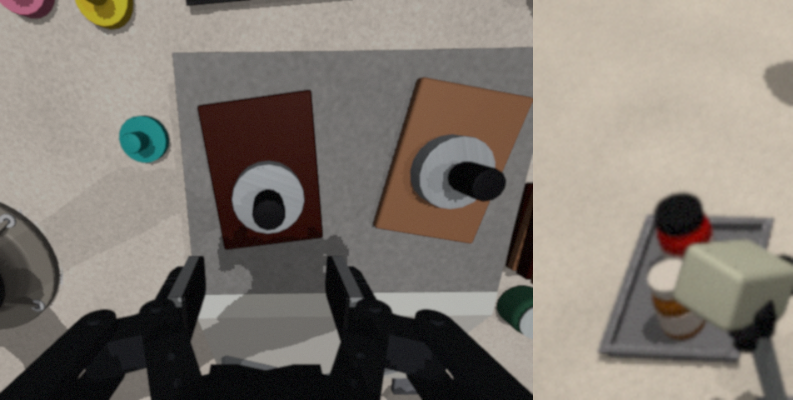

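```bash
python3 - <<'E'
from h import *
k=640/533
print(plane('wrist',[(268*k,216*k)],.232),plane('wrist',[(268*k,198*k)],.192))
print(plane('wrist',[(199*k,105*k),(310*k,91*k),(322*k,238*k),(225*k,248*k)],.172))
E
```

```text
[[0.46383036 0.12780893 0.232     ]] [[0.4645955  0.12980397 0.192     ]]
[[0.41191298 0.21147822 0.172     ]
 [0.50713007 0.21520382 0.172     ]
 [0.51430234 0.07830897 0.172     ]
 [0.41785044 0.07540348 0.172     ]]
```

carry_out(
  targets=[0.06,0.03,0.004,0.003,0,0,0,0.06,0.065,0.004,0.003,0,0,0,0.06,0.09,0.004,0.003,0,0,0,0.06,0.104,0.004,0.003,0,0,0,0.06,0.112,0.004,0.003,0,0,0,0.06,0.112,0.004,0.003,0,0,0,0.015,0.112,0.004,0.003,0,0,0,0.015,0.112,0.004,0.003,0,0,0,0.015,0.112,0.004,0.003,0,0,0,0.015,0.112,0.004,0.003,0,0,0],
  squeeze=50,
)

```text
clock: 10.68
tcp_pos: [0.4645, 0.1255, 0.2004]
orientation: [1.268, 1.165, -1.264]
contact_force: [-5.0, 0.1, 6.6]
grip_width: 0.0246
```

carry_out(
  targets=[0.015,-0.02,0,0,0,0,0,0.015,-0.05,0,0,0,0,0,0.015,-0.085,0,0,0,0,0,0.015,-0.1,0.01,-0.05,0,0,0,0.015,-0.1,0.022,-0.1,0,0,0,0.015,-0.1,0.034,-0.15,0,0,0,0.015,-0.1,0.046,-0.2,0,0,0,0.015,-0.1,0.058,-0.25,0,0,0,0.015,-0.1,0.069,-0.29,0,0,0,0.015,-0.1,0.069,-0.29,0,0,0,0.015,-0.1,0.069,-0.29,0,0,0],
)

```text
clock: 12.05
tcp_pos: [0.5552, 0.4084, 0.2986]
orientation: [1.265, 1.164, -1.266]
contact_force: [-0.6, -0.1, -8.2]
grip_width: 0.0246
```

carry_out(
  targets=[0.015,0.04,0,0,0,0,0,0.015,0.09,0,0,0,0,0,0.015,0.14,0,0,0,0,0,0.015,0.19,0,0,0,0,0,0.015,0.225,0,0,0,0,0,0.015,0.245,0,0,0,0,0,0.015,0.255,0,0,0,0,0,0.015,0.26,0,0,0,0,0,0.015,0.262,0,0,0,0,0,0.015,0.262,0,0,0,0,0],
)

```text
clock: 13.3
tcp_pos: [0.5566, 0.4075, 0.0375]
orientation: [1.266, 1.164, -1.265]
contact_force: [-0.1, 0.6, -6.7]
grip_width: 0.0248
```

carry_out(
  targets=[0.015,0.0015,0,0,0,0,0,0.015,0.003,0,0,0,0,0,0.015,0.0045,0,0,0,0,0,0.015,0.0055,0,0,0,0,0,0.015,0.0055,0,0,0,0,0],
)

```text
clock: 13.92
tcp_pos: [0.5568, 0.4075, 0.0328]
orientation: [1.267, 1.164, -1.265]
contact_force: [-2.6, -3.4, 1.8]
grip_width: 0.0248
```

carry_out(
  targets=[0.04,0,0,0,0,0,0,0.05,0,0,0,0,0,0,0.05,0,0,0,0,0,0,0.05,-0.02,0,0,0,0,0,0.05,-0.07,0,0,0,0,0,0.05,-0.13,0,0,0,0,0,0.05,-0.19,0,0,0,2,0,0.05,-0.23,0,0,0,0,0,0.05,-0.25,0,0,0,0,0,0.05,-0.25,0,0,0,0,0],
)

```text
clock: 15.18
tcp_pos: [0.5551, 0.4107, 0.2848]
orientation: [1.27, 1.167, -1.259]
contact_force: [0.1, -0.0, 0.0]
grip_width: 0.0497
```

carry_out(
  targets=[0.05,0,-0.015,0.028,1.8,0,0,0.05,0,-0.03,0.056,3.6,0,0,0.05,0,-0.046,0.084,5.4,0,0,0.05,0,-0.062,0.112,7.2,0,0,0.05,0.005,-0.078,0.14,9,0,0,0.05,0.01,-0.094,0.17,10.8,0,0,0.05,0.015,-0.11,0.2,12.6,0,0,0.05,0.015,-0.125,0.23,14.4,0,0,0.05,0.015,-0.141,0.257,16.4,0,0,0.05,0.015,-0.141,0.257,16.4,0,0,0.05,0.015,-0.141,0.257,16.4,0,0],
)

```text
clock: 16.55
tcp_pos: [0.3949, 0.1655, 0.2676]
orientation: [2.197, 0.072, -2.18]
contact_force: [0.6, 0.7, 0.6]
grip_width: 0.0497
```

```bash
cat >> h.py <<'E'
O=np.array([.5393,-.0236]);ya=np.radians(-3.5);SX=np.array([np.cos(ya),np.sin(ya)]);SY=np.array([-SX[1],SX[0]])
def stand(p): d=np.array(p)[:2]-O; return np.array([d@SX,d@SY])*1000
def tcp():
    o=r.get_obs();M=R.from_rotvec(o['orientation']).as_matrix()
    print('t',round(o['clock'],2),'tcp',o['tcp_pos'].round(4),'alpha',np.degrees(np.arctan2(M[1,1],M[0,1])).round(2),'xaxis',M[:,0].round(3),'F',o['contact_force'].round(1),'w',o['grip_width'].round(4),'j',o['joints'].round(2));return o
def panel(cam='top',z=.172,frame=None):
    info=r.camera_info(cam); a=(r.grab_frame(cam) if frame is None else frame).astype(int)
    m=((a[...,2]-a[...,0]>18)&(a[...,2]<110)).astype(np.uint8)
    if cam=='top': k=np.zeros_like(m);k[180:275,208:440]=1;m&=k
    q=max(cv2.findContours(m,cv2.RETR_EXTERNAL,cv2.CHAIN_APPROX_NONE)[0],key=cv2.contourArea)
    w=plane(cam,q[:,0,:],z,info)[:,:2]
    b=cv2.minAreaRect((w*1000).astype(np.float32));P=cv2.boxPoints(b)
    e=max((P[1]-P[0],P[2]-P[1]),key=np.linalg.norm);ang=np.degrees(np.arctan2(e[1],e[0]))%180
    c=np.array(b[0])/1000
    print(cam,'centre',c.round(4),'size',np.round(b[1],1),'world ang',round(ang,1),'stand',stand(c).round(1),'cw',round(90-(ang+3.5),1))
    return P/1000,a.astype(np.uint8)
E
python3 - <<'E'
from h import *
tcp(); P,a=panel(); print(P.round(4))
cv2.imwrite('pics/t2.png',cv2.resize(a[105:280,110:350],None,fx=3,fy=3))
P,a=panel('wrist')
E
```

```text
Traceback (most recent call last):
  File "h.py", line 20, in tcp
    print('t',round(o['clock'],2),'tcp',o['tcp_pos'].round(4),'alpha',np.degrees(np.arctan2(M[1,1],M[0,1])).round(2),'xaxis',M[:,0].round(3),'F',o['contact_force'].round(1),'w',o['grip_width'].round(4),'j',o['joints'].round(2));return o
                                                                                                                                                                                 ^^^^^^^^^^^^^^^^^^^^^
AttributeError: 'float' object has no attribute 'round'
```

```bash
sed -i "s/o\['grip_width'\].round(4)/round(o['grip_width'],4)/" h.py; python3 - <<'E'
from h import *
tcp(); P,a=panel(); print(P.round(4))
P,w=panel('wrist')
print(P.round(4))
cv2.imwrite('pics/t2.png',np.hstack([cv2.resize(a[105:305,110:310],(400,400)),cv2.resize(w,(400,400))]))
E
```

```text
t 16.55 tcp [0.3949 0.1655 0.2676] alpha -86.27 xaxis [ 0.008  0.001 -1.   ] F [0.6 0.7 0.6] w 0.0497 j [-0.11  0.05 -0.44  2.04  0.03  1.05 -2.07]
top centre [0.4655 0.1477] size [139.3  94.9] world ang 89.5 stand [-84.2 166.5] cw -3.0
[[0.4173 0.0785]
 [0.5123 0.0776]
 [0.5136 0.2169]
 [0.4187 0.2178]]
wrist centre [0.4619 0.1496] size [ 97.3 137. ] world ang 93.4 stand [-87.8 168.1] cw -6.9
[[0.4093 0.2151]
 [0.4174 0.0783]
 [0.5145 0.0841]
 [0.5064 0.2209]]
```

View pics/t2.png

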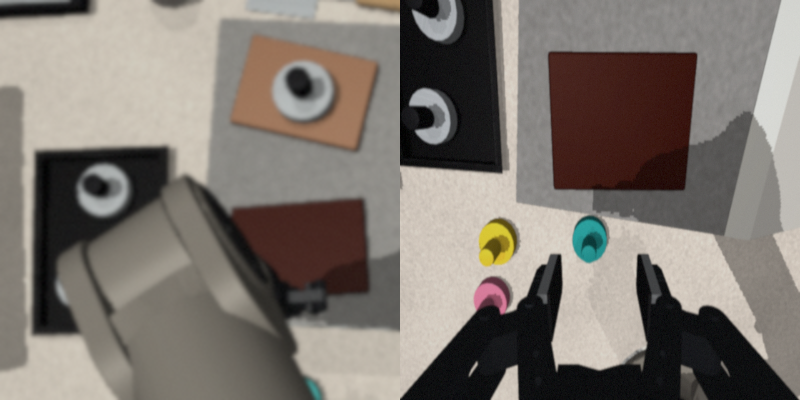

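carry_out(
  targets=[0.05,0.03,0,0,0,0,0,0.05,0.06,0,0,0,0,0,0.05,0.085,0,0,0,0,0,0.05,0.098,0,0,0,0,0,0.05,0.104,0,0,0,0,0,0.05,0.107,0,0,0,0,0,0.05,0.107,0,0,0,0,0],
)

```text
clock: 17.52
tcp_pos: [0.3964, 0.1663, 0.1614]
orientation: [2.198, 0.073, -2.179]
contact_force: [-0.8, 0.1, -0.6]
grip_width: 0.0501
```

carry_out(
  targets=[0.05,0.003,0,-0.002,0,0,0,0.05,0.003,0,-0.004,0,0,0,0.05,0.003,-0.0015,-0.008,0.4,0,0,0.05,0.003,-0.003,-0.012,0.8,0,0,0.05,0.003,-0.0045,-0.016,1.2,0,0,0.05,0.003,-0.006,-0.02,1.6,0,0,0.05,0.003,-0.0075,-0.024,2,0,0,0.05,0.003,-0.009,-0.028,2.45,0,0,0.05,0.003,-0.0105,-0.032,2.9,0,0,0.05,0.003,-0.012,-0.036,3.3,0,0,0.05,0.003,-0.014,-0.0415,3.8,0,0,0.05,0.003,-0.014,-0.0415,3.8,0,0],
)

```text
clock: 19.02
tcp_pos: [0.4375, 0.1833, 0.1588]
orientation: [-2.087, 0.276, 2.068]
contact_force: [-1.1, 0.6, -0.1]
grip_width: 0.05
```

```bash
python3 - <<'E'
from h import *
tcp(); P,w=panel('wrist')
print(P.round(4)); print(np.array([stand(p) for p in P]).round(1))
E
```

```text
t 19.02 tcp [0.4375 0.1833 0.1588] alpha -105.28 xaxis [ 0.009  0.002 -1.   ] F [-1.1  0.6 -0.1] w 0.05 j [-0.21  0.26 -0.37  2.08  0.13  0.81 -2.5 ]
wrist centre [0.4916 0.147 ] size [136.6  97.3] world ang 74.2 stand [-58.  167.3] cw 12.3
[[0.4262 0.0945]
 [0.5198 0.068 ]
 [0.557  0.1995]
 [0.4634 0.2259]]
[[-120.1  110.9]
 [ -25.    90.3]
 [   4.   223.7]
 [ -91.   244.4]]
```

carry_out(
  targets=[0.05,0,0,0.012,0,0,0,0.06,-0.03,0,0.014,0,0,0,0.06,-0.08,0,0.01,-1.5,0,0,0.06,-0.1,-0.01,0,-3.5,0,0,0.06,-0.1,-0.022,-0.01,-5.5,0,0,0.06,-0.1,-0.034,-0.02,-7.5,0,0,0.06,-0.1,-0.046,-0.03,-9.5,0,0,0.06,-0.1,-0.058,-0.04,-11.5,0,0,0.06,-0.1,-0.072,-0.05,-13.5,0,0,0.06,-0.1,-0.072,-0.0585,-15.5,0,0,0.06,-0.1,-0.072,-0.0585,-17.4,0,0,0.06,-0.1,-0.072,-0.0585,-17.9,0,0],
)

```text
clock: 20.58
tcp_pos: [0.5109, 0.2372, 0.2594]
orientation: [1.412, 1.064, -1.398]
contact_force: [0.1, -0.4, -0.4]
grip_width: 0.0599
```

```bash
python3 - <<'E'
from h import *
tcp(); P,w=panel('wrist')
print(P.round(4))
E
```

```text
t 20.57 tcp [0.5109 0.2372 0.2594] alpha -15.54 xaxis [ 0.009  0.001 -1.   ] F [ 0.1 -0.4 -0.4] w 0.0599 j [-0.07  0.32 -0.59  1.77  0.2   1.1  -1.  ]
wrist centre [0.4927 0.1526] size [133.2  97.1] world ang 74.3 stand [-57.3 173. ] cw 12.2
[[0.4279 0.1017]
 [0.5213 0.0754]
 [0.5575 0.2035]
 [0.464  0.2299]]
```

carry_out(
  targets=[0.06,0.03,0.001,-0.003,0,0,0,0.06,0.06,0.001,-0.003,0,0,0,0.06,0.085,0.001,-0.003,0,0,0,0.06,0.095,0.001,-0.003,0,0,0,0.06,0.1,0.001,-0.003,0,0,0,0.06,0.102,0.001,-0.003,0,0,0,0.06,0.102,0.001,-0.003,0,0,0],
)

```text
clock: 21.5
tcp_pos: [0.5139, 0.2402, 0.1582]
orientation: [1.413, 1.064, -1.397]
contact_force: [0.5, -0.1, 0.7]
grip_width: 0.06
```

carry_out(
  targets=[0.06,0.001,0,0.007,0,0,0,0.06,0.001,0,0.014,0,0,0,0.06,0.001,0.0035,0.026,0.1,0,0,0.06,0.001,0.0065,0.038,0.2,0,0,0.06,0.001,0.01,0.05,0.3,0,0,0.06,0.001,0.013,0.062,0.4,0,0,0.06,0.001,0.0165,0.074,0.5,0,0,0.06,0.001,0.02,0.086,0.6,0,0,0.06,0.001,0.0235,0.098,0.7,0,0,0.06,0.001,0.0265,0.11,0.85,0,0,0.06,0.001,0.03,0.122,1,0,0,0.06,0.001,0.03,0.122,1,0,0],
)

```text
clock: 23.0
tcp_pos: [0.5097, 0.1122, 0.1564]
orientation: [1.474, 1.011, -1.462]
contact_force: [-0.6, 1.0, 0.3]
grip_width: 0.0603
```

```bash
python3 - <<'E'
from h import *
tcp(); P,a=panel('top')
print(P.round(4)); P,w=panel('wrist');print(P.round(4))
cv2.imwrite('pics/t3.png',np.hstack([cv2.resize(a[105:285,210:450],(533,400)),cv2.resize(w,(266,400))]))
E
```

```text
t 23.0 tcp [0.5097 0.1122 0.1564] alpha -20.66 xaxis [ 0.008 -0.    -1.   ] F [-0.6  1.   0.3] w 0.0603 j [ 0.09  0.36 -0.52  1.97  0.24  0.86 -0.92]
top centre [ 0.5063 -0.0117] size [107.2  49.1] world ang 36.0 stand [-33.6   9.9] cw 50.5
[[ 0.4486 -0.0233]
 [ 0.4774 -0.063 ]
 [ 0.5641 -0.    ]
 [ 0.5353  0.0397]]
wrist centre [0.4987 0.0838] size [41.1 73.3] world ang 159.4 stand [-47.1 104.8] cw -72.9
[[0.4571 0.0775]
 [0.5258 0.0517]
 [0.5402 0.0902]
 [0.4716 0.116 ]]
```

View pics/t3.png

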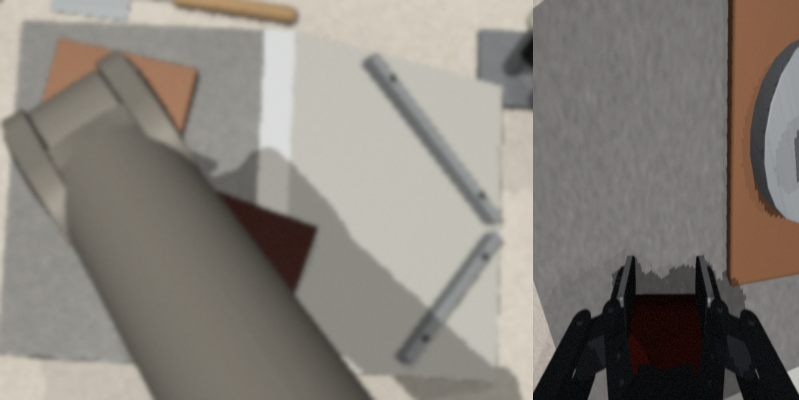

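```bash
python3 - <<'E'
from h import *
f=lambda u,v:(210+u*.45-.3,105+v*.45-.3)
p=plane('top',[f(316,228),f(296,286),f(226,198)],.172)
print([stand(q).round(1) for q in p])
for i in(1,2): d=stand(p[i])-stand(p[0]);print(np.degrees(np.arctan2(d[1],d[0])))
E
```

```text
[array([-32.7, -26.4]), array([-88.6,  -9.8]), array([-7.8, 59.8])]
163.41898535277554
73.89206031780603
```

carry_out(
  targets=[0.06,0,0.0028,0.0065,0.07,0,0,0.06,0,0.0056,0.013,0.14,0,0,0.06,0,0.0084,0.0195,0.21,0,0,0.06,0,0.0112,0.026,0.28,0,0,0.06,0,0.014,0.0325,0.35,0,0,0.06,0,0.0168,0.039,0.42,0,0,0.06,0,0.0196,0.0455,0.5,0,0,0.06,0,0.0224,0.052,0.57,0,0,0.06,0,0.0252,0.0585,0.64,0,0,0.06,0,0.028,0.065,0.7,0,0,0.06,0,0.028,0.065,0.7,0,0,0.06,0,0.028,0.065,0.7,0,0],
)

```text
clock: 24.6
tcp_pos: [0.5128, 0.0428, 0.1563]
orientation: [1.517, 0.976, -1.504]
contact_force: [0.1, 0.1, -0.5]
grip_width: 0.06
```

```bash
python3 - <<'E'
from h import *
tcp(); a=r.grab_frame('top');s=r.grab_frame('scene')
cv2.imwrite('pics/t4.png',np.hstack([cv2.resize(a[105:285,210:450],(500,375)),cv2.resize(s[200:390,190:340],(296,375))]))
E
```

```text
t 24.6 tcp [0.5128 0.0428 0.1563] alpha -24.05 xaxis [ 0.008  0.    -1.   ] F [ 0.1  0.1 -0.5] w 0.06 j [ 0.2   0.34 -0.49  1.99  0.21  0.85 -0.82]
```

View pics/t4.png

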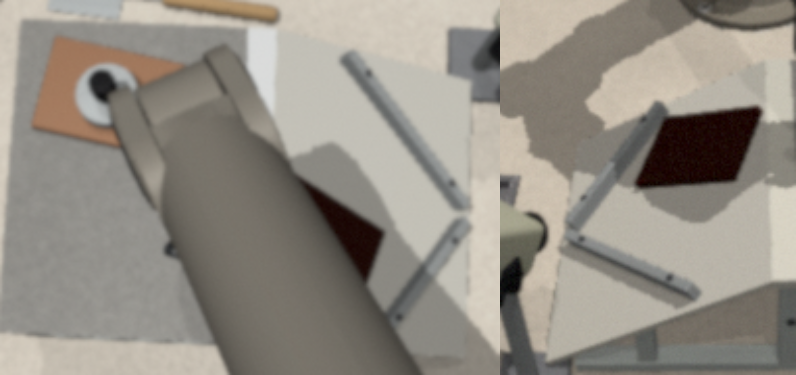

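The panel has tipped over and is sliding. Its front corner is reaching the short stop and it is rotated the right way. Next I lift the arm clear.

carry_out(
  targets=[0.06,-0.03,0,0,0,0,0,0.06,-0.08,0,0,0,0,0,0.06,-0.13,0,0,0,0,0,0.06,-0.15,-0.03,-0.04,0,0,0,0.06,-0.15,-0.06,-0.08,0,0,0,0.06,-0.15,-0.1,-0.12,0,0,0,0.06,-0.15,-0.136,-0.158,0,0,0,0.06,-0.15,-0.136,-0.158,0,0,0],
)

```text
clock: 25.7
tcp_pos: [0.4492, 0.2475, 0.3063]
orientation: [1.512, 0.984, -1.497]
contact_force: [0.9, -0.9, 0.4]
grip_width: 0.0599
```

```bash
python3 - <<'E'
from h import *
tcp(); a=r.grab_frame('top');s=r.grab_frame('scene')
cv2.imwrite('pics/t5.png',np.hstack([cv2.resize(a[105:285,210:450],(500,375)),cv2.resize(s[200:390,190:340],(296,375))]))
E
```

```text
t 25.7 tcp [0.4492 0.2475 0.3063] alpha -23.52 xaxis [ 0.008  0.003 -1.   ] F [ 0.9 -0.9  0.4] w 0.0599 j [-0.04  0.2  -0.67  1.81  0.14  1.17 -1.16]
```

View pics/t5.png

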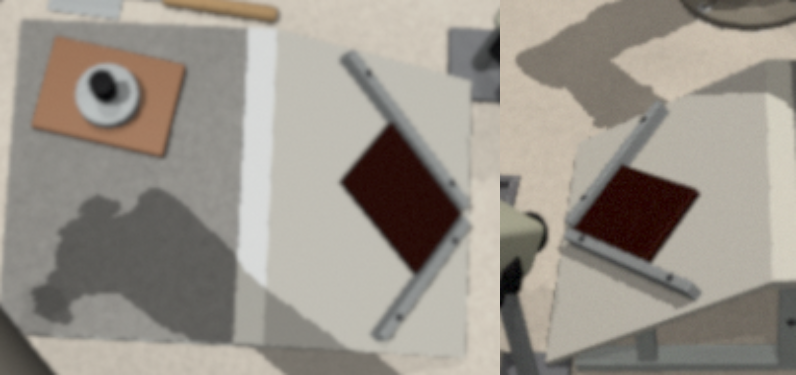

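The panel looks home, with its long side on the upper (+x) long stop. I'll check that numerically on the slope plane.

```bash
python3 - <<'E'
from h import *
for k in range(2):
  for cam in('top','scene'):
    a=r.grab_frame(cam).astype(int)
    m=((a[...,2]-a[...,0]>18)&(a[...,2]<110)).astype(np.uint8)
    k=np.zeros_like(m)
    if cam=='top':k[130:270,350:440]=1
    else:k[260:350,220:300]=1
    q=max(cv2.findContours(m&k,cv2.RETR_EXTERNAL,cv2.CHAIN_APPROX_NONE)[0],key=cv2.contourArea)[:,0]
    o,d=ray(cam,q)
    X=np.r_[SX,0];Yl=np.r_[SY,0];Z=np.array([0,0,1.]);c,s=np.cos(np.pi/6),np.sin(np.pi/6)
    U=Yl*c+Z*s;N=-Yl*s+Z*c
    N=Z*c-Yl*s; C=np.r_[O,0]+Yl*-.221+Z*.032
    t=((C+N*.012-o)@N)/(d@N);p=o+d*t[:,None]-C
    e,f=np.sin(np.radians(40)),np.cos(np.radians(40))
    lx=X*e+U*f;ly=-X*f+U*e
    w=np.c_[p@lx,p@ly]*1000
    print(cam,cv2.minAreaRect(w.astype(np.float32)),w.min(0).round(1),w.max(0).round(1))
  
tcp()
a=r.grab_frame('top');s=r.grab_frame('scene')
cv2.imwrite('pics/t6.png',s)
E
```

```text
top ((72.87934875488281, 54.610408782958984), (134.9100341796875, 96.64508056640625), 0.13726988434791565) [5.3 6.2] [140.2 102.9]
scene ((76.8197021484375, 55.553531646728516), (93.77899169921875, 144.2706298828125), 89.7881088256836) [4.7 8.7] [148.9 102.6]
top ((73.01619720458984, 54.68009948730469), (134.86026000976562, 96.69625091552734), 0.01613653264939785) [5.6 6.3] [140.4 103. ]
scene ((77.14820098876953, 55.62474060058594), (145.6000213623047, 93.93868255615234), 0.007403756491839886) [4.3 8.7] [149.9 102.6]
t 26.0 tcp [0.4524 0.2413 0.3057] alpha -24.17 xaxis [ 0.008 -0.    -1.   ] F [-1.  -0.6  0.2] w 0.0598 j [-0.03  0.2  -0.66  1.81  0.14  1.17 -1.16]
```

View pics/t6.png

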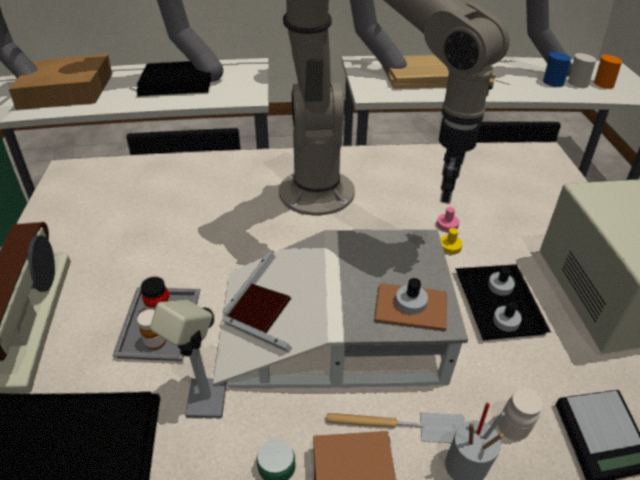

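```bash
python3 - <<'E'
from h import *
a=r.grab_frame('top'); i=r.camera_info('top')
X=np.r_[SX,0];Yl=np.r_[SY,0];Z=np.array([0,0,1.]);c,s=np.cos(np.pi/6),np.sin(np.pi/6)
U=Yl*c+Z*s;N=Z*c-Yl*s;C=np.r_[O,0]+Yl*-.221+Z*.032
e,f=np.sin(np.radians(40)),np.cos(np.radians(40));lx=X*e+U*f;ly=-X*f+U*e
Ri=R.from_rotvec(i['orientation']).inv();K=np.array([[i['fx'],0,i['cx']],[0,i['fy'],i['cy']],[0,0,1]])
def prof(xs,ys,h):
    P=np.array([C+lx*x/1e3+ly*y/1e3+N*h/1e3 for x,y in zip(xs,ys)]);q=Ri.apply(P-i['xyz'])*[1,-1,-1]
    uv=cv2.projectPoints(q,np.zeros(3),np.zeros(3),K,i['D'])[0].astype(np.float32)
    return cv2.remap(a,uv[...,0],uv[...,1],cv2.INTER_CUBIC)[:,0].astype(int).mean(1).astype(int)
v=np.arange(-20,24,2);print(v)
for x in(40,70,105,170,190):print('long stop x',x,prof(np.full(len(v),x),v,12))
for y in(30,50,75,130,150):print('short stop y',y,prof(v,np.full(len(v),y),12))
g=np.vstack([prof(np.full(500,x),np.linspace(-30,110,500),12) for x in range(-30,160)])
z=cv2.resize(a[140:265,360:450],None,fx=4.5,fy=4.5,interpolation=cv2.INTER_CUBIC);cv2.imwrite('pics/t7.png',z)
tcp()
E
```

```text
[-20 -18 -16 -14 -12 -10  -8  -6  -4  -2   0   2   4   6   8  10  12  14
  16  18  20  22]
long stop x 40 [178 167 150 133 118 115 118 120 116 109  97  80  62  39  26  21  19  20
  18  20  20  20]
long stop x 70 [182 174 165 155 149 146 142 135 122 109  93  75  57  37  23  21  19  20
  18  18  20  21]
long stop x 105 [180 172 160 151 146 143 140 131 123 108  95  75  57  41  24  18  19  17
  17  22  22  22]
long stop x 170 [180 172 159 151 144 142 138 130 118 110 104 102 104 115 131 157 171 182
 184 186 186 186]
long stop x 190 [177 166 152 143 139 140 138 132 121 111 104 101 102 109 127 149 168 180
 184 186 186 186]
short stop y 30 [166 145 127 114 114 118 127 128 125 109  94  69  49  30  22  19  19  21
  21  21  19  19]
short stop y 50 [170 154 140 137 140 142 142 140 131 115  95  68  44  26  19  18  17  18
  16  16  19  19]
short stop y 75 [171 157 143 138 140 142 142 140 129 116  94  72  47  30  23  19  18  17
  17  18  17  18]
short stop y 130 [165 147 136 139 142 145 147 143 135 123 114 111 117 135 160 176 185 187
 187 187 186 187]
short stop y 150 [169 153 136 129 130 135 140 140 133 122 113 111 121 141 164 178 185 187
 187 186 187 186]
t 26.15 tcp [0.4522 0.2419 0.3058] alpha -24.12 xaxis [ 0.008  0.    -1.   ] F [ 0.1 -0.2  0.3] w 0.06 j [-0.03  0.2  -0.66  1.81  0.14  1.17 -1.16]
```

View pics/t7.png

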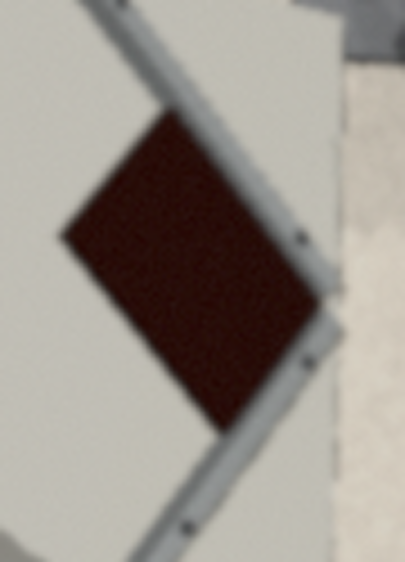

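```bash
python3 -c "
from bench import r
print(r.hand_in())"
```

```text
the job is handed in; nothing more can be done
None
```

The job is done and handed in at about 26 s on the robot's clock. No verdict came back.

**What I did:**
1. I set the amber jar down upright in the grey tray, beside the red jar.
2. I set the dark panel's weight down upright in the black tray, beside the spare.
3. I squared up the panel with a two-finger side push: its middle moved 30 mm toward +x and it turned about 19° clockwise.
4. I pushed it from behind over the edge. It slid down, turned against the short stop and ran into the corner.

**Last checks:**
- **Panel:** its long side is parallel to the long stop within 0.2°. The close-up and brightness profiles show no bare slope between the panel and either stop, and it did not move between looks.
- **Others:** both jars and both weights in the trays look upright. The tan panel is still under its weight, and in the pictures the measuring head, red jar, spare weight and coloured look-alikes look undisturbed.
- **Disagreement:** the measured middle was (73, 55) mm from the top camera and (77, 55.5) mm from the scene camera, against the nominal (70, 50). I put this down to calibration and stand-pose error, because the bare stops looked shifted the same way by a few mm and there was no gap.
- **Slip:** one lifting row held a stray 10° tilt command. It happened in free air above the black tray, was undone in the next row, and touched nothing that I could see.

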